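Hold a glass measuring cylinder softly in a sprung jaw stand

TASK

Gently stand the taller of the two glass measuring cylinders upright on the holding stand, in the notch of its fixed V; let go of it, then slide the stand's jaw up until its sprung pad bears softly on the glass, pushed back by about half its 16 mm of travel. The glass is fragile: grip it as lightly as you can, do not bump or drop it and never press the pad home. Leave the shorter cylinder standing where it is.

Things in the scene. Friction and masses are not known exactly. Their poses are not given: they have to be found in the camera images.
- tall_cylinder: The taller measuring cylinder: clear glass, 200 mm high, 100 g, tube 28 mm across below, 32 at the lip, on a round foot 53 mm across, 9 mm thick. Origin: centre of the foot's underside; z along the tube. Stands at the right. Breaks if finger pressure on it, both fingers added, passes 80 N (grip with about 20 N a finger) or if it meets the stand with over 40 N. Not to be dropped over 5 mm. Grip it 150 to 180 mm up.
- short_cylinder: The shorter measuring cylinder: 150 mm high, tube 28 mm across, on a blueish foot 53 mm across. Origin: centre of its underside. A bystander, at the other of the two places at the right. Behind the two, at x 0.56, y -0.29, the 12 mm rod of a retort stand rises 0.67 m from the worktop: keep the arm clear of it.
- stand: The holding stand, fixed to the worktop: aluminium plate 250 x 90 mm, 12 mm thick. x axis: level, along the slide, toward the V. Origin 70 mm in front of the seat. The V is an upright 90 degree notch of two black cheeks, 35 to 105 mm above the worktop; they wrap the back of the tube, 30 mm to either side. The grey upright behind rises to 112 mm.
- seat (a point): Where the centre of the foot's underside comes when the tube lies in the V: on top of the base plate, 12 mm above the worktop. Axes as the stand (x into the V). The foot goes under the cheeks but not down through them: lower the cylinder with its axis 20 to 30 mm in front (x = -25 mm), then move it level along +x into the V.
- jaw_handle (a point): Grip point of the jaw's upright black handle, on its middle line, 19 mm below its top, 102 mm above the worktop. Handle: 18 mm thick along the slide, 30 mm wide across it. The grey post that carries the pad stands 25 mm in front of it (+x), its top 81 mm above the worktop. Axes as the stand.
- pad_face (a point): Middle of the front face of the pad (dark rubber, 30 x 30 mm, facing the V), 70 mm above the worktop, 112 mm in front of jaw_handle when the pad is free. Axes as the stand. It touches the tube when 14.5 mm from the tube's axis.
- jaw (a joint): Slide of the jaw, m: 0 drawn right back, grows toward the V, to 0.085. It stays where it is left; sliding it takes about 11 N, which is more than the pad's spring.
- pad (a joint): How far the sprung pad is pushed back toward the jaw, m: 0 free (16 mm of bare stem shows), 0.016 pushed home. Spring 600 N/m, about 5 N at half travel. Over 13 N from the jaw breaks the glass.
Things that resemble listed ones, but are neither listed nor needed, are in the scene too. Leave any blue or green look-alike of the tall_cylinder alone.

How it is judged:
By the outcome, as a careful person would: the job done as asked, in the order asked, and still so for the second after the job is handed in, with the robot touching nothing.
It also fails if it takes over 67 s, if anything falls off the work surface, if the arm or the gripper's body presses on something with over 40 N, if the wrist force passes 120 N, or if a joint passes its speed limit or range.

ROBOT

A 7-joint arm with a two-finger parallel gripper is mounted at the origin on a cart in front of the work surface, level with it; the furniture and walls round the work are solid. World frame = base frame: x ahead of the robot, y to its left, z up, the work surface at z = 0. Lengths are in m, angles in rad, forces in N, time in s.
With the tool pointing down it reaches from about 0.35 to 0.9 m from the base axis. Payload 8.1 kg.
Tool frame: the origin (TCP) lies at the very end of the fingers, on their centre line; the grasp point (between the pads) lies arm.hold_point_z behind it (arm.hold_point_z is the distance from the TCP to the grasp point, in m); z points along the fingers, y is the line along which they close (so a half turn about z gives the same grasp; the last joint's range is limited). The gripper opens to 92 mm and grips with 3 to 60 N. Pads are 19 mm wide; open, the fingers measure 130 mm over their backs; the gripper's body (75 mm by 190 mm) begins 47 mm behind the grasp point.
Start: joints at [1.156, 0.434, 0.025, 1.573, -0.012, 1.134, -0.075], TCP at [0.192, -0.595, 0.227] pointing down, gripper open.
Joint ranges: [-2.62, 2.62], [-0.44, 2.09], [-1.27, 1.32], [0.08, 2.57], [-1.32, 4.46], [0.12, 2], [-2.74, 2.74]. Speed limits (rad/s): [2.22, 2.22, 3.01, 3.01, 3.14, 3.14, 3.14].

INTERFACE

Orientations are given as a rotation vector (axis times angle).
In Python, from cell import arm, vision, job, cut_out gives the robot as it stands. The module is installed in compiled form; this text tells all that it offers.
- The arm moves only by the tool play_rows, never from a script. Its argument "increments" is text: rows parted by semicolons, each of 5 numbers parted by spaces: the shift along the tool's x, y, z in cm, then the turn about the tool's z in degrees, then the opening, from -1 (shut) to 1 (fully open), so that 0 is half open. A call has 1 to 5 rows; each row shifts and turns the commanded pose from where the row before left it, along the tool's axes as they then stand; what a row does not reach is not made up. A row lasts 1/12 s, in which the tool goes at most 41.7 mm and 7.16 degrees, less where a joint would pass 70% of its speed; a pose out of reach is approached as far as the arm can. A call is refused whole if a number of a shift passes 4.17 or a number of a turn 7.16, either way. A call with a gripper value outside its range is refused whole. The fingers move at their own pace and stop on an object; "grip_force" is the grip in N (left out, the last holds). Time passes only in rows, so rows that do not move let the fingers close. It gives the time, the measured TCP pose, the force, the opening and the grip force at its end, in the units of the state.
- arm.observe(): the state, without advancing time (a new reading comes with each control period).
- vision.get_image(name): name is "side" or "top" or "wrist"; returns a dict with "frame" (384x512x3 uint8, red, green, blue), "z_map" (384x512 float32, m along the optical axis (not along the pixel's ray), 0 where there is no reading), "mtx" (3x3 intrinsics, pixels), "cam_to_world" (4x4, takes a point from camera to world coordinates). Camera axes: x right, y up, looking along -z (the intrinsics and any distortion apply to the point x, -y, -z); pixel columns grow to the right and rows downward; lengths in m; the calibration is good to about 2 mm. A picture is of the moment at which its call begins.
- job.sign_off(): hands the job in; it is judged then, once.
Trained networks look in a picture, given as the dict that the camera call returned (one of the last four; its "shot" number tells which), for a name from the list of things; names that differ only in an ending like _2 or _b are one class to them, and where a whole thing is asked for, a point or a joint stands for the part that bears it (a point fixed in the world has none). Each returns a list of dicts, best first, with "confidence" (0 to 1); they miss things now and then, are a little off and sometimes report something else, mostly with a low value. They report only what shows in the picture. A call takes as long as a camera call. They do not tell look-alikes from the thing itself.
- cut_out(query, picture): "mask" (384x512 bool, what is visible of it) and "point" ([row, column] in pixels, amid what is visible of it).
The state is a dict: "clock": time; "joints": joint angles; "dq": joint speeds; "joint_efforts": joint torques, N m; "position": TCP position; "ee_rot": TCP orientation; "force": force on the tool from outside, world axes, zero at the start; "ft_torque": the same for the moment, N m; "width": opening from 0.0 (shut) to 1.0 (fully open); "gripper_force": force on a finger pad.
Only numpy, scipy, OpenCV 4.12 (cv2) and the standard library are available. Lean on these libraries where they do the work, as an engineer would, in place of code of your own. Each camera call takes 0.05 s, during which the arm holds its last target. There are 200 camera calls.

## Working session

There is one attempt and no reset: what is moved stays moved. The work goes in short steps, Python scripts to look and compute and a tool call to move; the robot and the scene stay as the last step left them, time stands still between calls to the robot, and variables do not carry over. Pictures are saved under pics/ and viewed, at most 10 in all, crops included, and the job is handed in when it is done.

Besides the shell and the picture viewer there is one more tool, called after "Emit:" as name(argument=value, ...), one argument or row to a line, values as JSON. play_rows: Moves the arm, as the interface text tells. Its arguments: {"type":"object","properties":{"increments":{"type":"string"},"grip_force":{"type":"number"}},"required":["increments"]}

```bash
mkdir -p pics
cat > h.py <<'E'
from cell import arm, vision, job, cut_out
import numpy as np, cv2
from scipy.spatial.transform import Rotation as R
def pts(im, mask=None):
    z=im["z_map"]; m=(z>0) if mask is None else (mask&(z>0))
    v,u=np.nonzero(m); d=z[v,u]; K=im["mtx"]
    P=np.c_[(u-K[0,2])/K[0,0]*d, -(v-K[1,2])/K[1,1]*d, -d]
    T=im["cam_to_world"]; return P@T[:3,:3].T+T[:3,3], np.c_[v,u]
def proj(im,p):
    T=im["cam_to_world"]; c=(np.atleast_2d(p)-T[:3,3])@T[:3,:3]; K=im["mtx"]
    return np.c_[K[0,0]*c[:,0]/-c[:,2]+K[0,2], K[1,1]*-c[:,1]/-c[:,2]+K[1,2]]
def save(n,f): cv2.imwrite("pics/"+n, cv2.cvtColor(f,cv2.COLOR_RGB2BGR))
E
python3 - <<'E'
from h import *
s=arm.observe(); print({k:np.round(v,3) for k,v in s.items()}, arm.hold_point_z)
print(R.from_rotvec(s["ee_rot"]).as_matrix().round(3))
a=vision.get_image("side");b=vision.get_image("top")
save("a.png",np.vstack([a["frame"],b["frame"]])[:, :])
big=np.hstack([a["frame"],b["frame"]]); save("ab.png",cv2.resize(big,(800,300)))
save("side.png",cv2.resize(a["frame"],(800,600)));save("top.png",cv2.resize(b["frame"],(800,600)))
for n,im in(("side",a),("top",b)):
    print(n,im["cam_to_world"].round(3).tolist(),im["mtx"].round(1).tolist(),im.keys())
    for q in("tall_cylinder","short_cylinder","stand","jaw_handle","pad_face"):
        for r in cut_out(q,im):
            P,_=pts(im,r["mask"]); print(n,q,round(r["confidence"],2),np.round(r["point"]),r["mask"].sum(),np.median(P,0).round(3) if len(P) else 0, P.min(0).round(3) if len(P) else 0,P.max(0).round(3) if len(P) else 0)
E
```

```text
{'clock': np.float64(0.0), 'joints': array([ 1.156,  0.435,  0.025,  1.574, -0.012,  1.134, -0.075]), 'dq': array([ 0.001,  0.   , -0.001, -0.   , -0.002, -0.001, -0.   ]), 'joint_efforts': array([ 0.0000e+00, -6.6783e+01,  9.8500e-01, -3.1445e+01, -6.0000e-02,
        4.3000e-02,  0.0000e+00]), 'position': array([ 0.192, -0.594,  0.226]), 'ee_rot': array([-3.102e+00, -4.870e-01,  1.000e-03]), 'force': array([-0.38 ,  0.81 ,  0.603]), 'ft_torque': array([ 0.002, -0.   ,  0.056]), 'gripper_force': np.float64(0.0), 'width': np.float64(1.001)} 0.0188
[[ 0.952  0.307 -0.001]
 [ 0.307 -0.952  0.001]
 [-0.    -0.002 -1.   ]]
side [[-0.998, 0.046, -0.039, 0.426], [-0.059, -0.66, 0.748, 1.066], [0.008, 0.749, 0.662, 1.095], [0.0, 0.0, 0.0, 1.0]] [[468.2, 0.0, 257.9], [0.0, 468.2, 189.3], [0.0, 0.0, 1.0]] dict_keys(['frame', 'z_map', 'mtx', 'cam_to_world', 'shot'])
side tall_cylinder 0.86 [183. 300.] 549 [ 0.355 -0.11   0.087] [ 0.321 -0.411 -0.006] [ 0.381 -0.092  0.202]
side tall_cylinder 0.84 [121. 273.] 394 [ 0.457 -0.443  0.101] [ 0.431 -0.805  0.   ] [ 0.483 -0.424  0.203]
side tall_cyl
[... 1182 characters left out ...]
r 0.82 [191. 396.] 563 [ 0.452 -0.444  0.091] [ 0.429 -0.52  -0.005] [ 0.497 -0.424  0.203]
top tall_cylinder 0.71 [221. 363.] 476 [ 0.378 -0.357  0.096] [ 0.353 -0.427 -0.001] [ 0.409 -0.34   0.205]
top tall_cylinder 0.49 [230. 268.] 295 [ 0.35  -0.118  0.011] [ 0.325 -0.144 -0.004] [ 0.376 -0.093  0.205]
top short_cylinder 0.57 [182. 279.] 336 [ 0.479 -0.139  0.01 ] [ 0.458 -0.166 -0.007] [ 0.522 -0.115  0.156]
top stand 0.58 [175. 159.] 3122 [0.497 0.184 0.018] [ 0.433  0.047 -0.005] [0.579 0.331 0.127]
top jaw_handle 0.63 [176. 190.] 726 [0.486 0.1   0.063] [0.447 0.054 0.009] [0.526 0.197 0.127]
top pad_face 0.43 [169. 163.] 82 [0.499 0.172 0.082] [0.485 0.159 0.009] [0.516 0.197 0.092]
```

View pics/side.png

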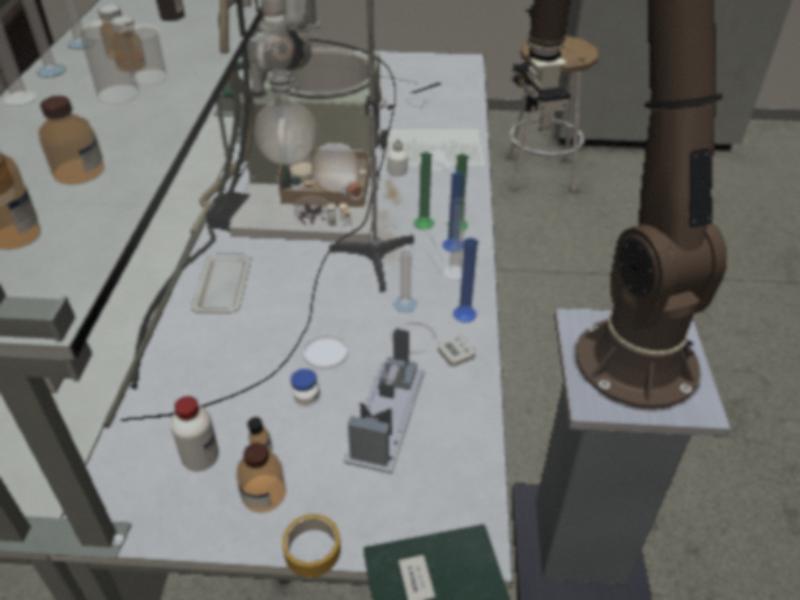

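View pics/top.png

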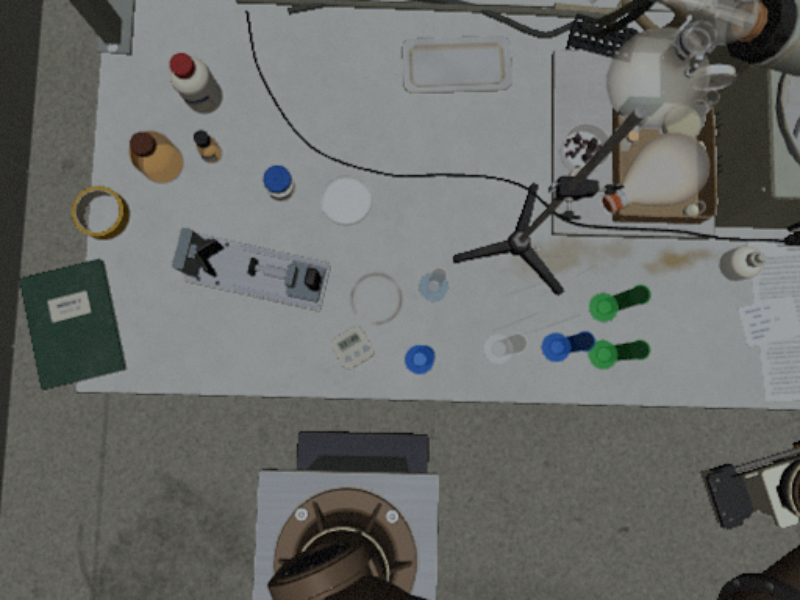

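The clear tall cylinder is at top-view px (500,345)/800 and side-view (455,260), which puts it near (0.37,-0.25). The short cylinder with the pale-blue foot is at top (433,285). The stand is at top (250,270), with its V at the left (+y) end.

Run:
```python
from h import *
from scipy.optimize import least_squares
for n in("side","top"):
    im=vision.get_image(n); P,_=pts(im)
    cam=im["cam_to_world"][:3,3]
    for nm,c,h in(("tall",(0.375,-0.258),.2),("short",(0.484,-0.142),.15)):
        near=np.hypot(*(P[:,:2]-c).T)<.035
        T=P[near&(P[:,2]>.03)&(P[:,2]<h-.02)]
        f=least_squares(lambda a:np.hypot(*(T[:,:2]-a).T)-.014,c,loss="soft_l1",f_scale=.003)
        L=P[near&(P[:,2]>h-.006)&(P[:,2]<h+.01)]
        F=P[near&(P[:,2]>.004)&(P[:,2]<.014)]
        print(n,nm,"tube",f.x.round(4),len(T),"lip",((L.min(0)+L.max(0))/2).round(4) if len(L) else 0,len(L),"foot",((F.min(0)+F.max(0))/2).round(4) if len(F) else 0,np.ptp(F,axis=0).round(3) if len(F) else 0)
    box=(P[:,0]>.4)&(P[:,0]<.6)&(P[:,1]>.02)&(P[:,1]<.34)
    B=P[box&(P[:,2]>.007)&(P[:,2]<.017)]
    r=cv2.minAreaRect(B[:,:2].astype(np.float32)*1000); print(n,"plate",r,np.median(B[:,2]))
    for lo,hi,t in((.108,.118,"upright"),(.1,.108,"cheek"),(.117,.128,"handle"),(.077,.086,"post")):
        Q=P[box&(P[:,2]>lo)&(P[:,2]<hi)]
        if len(Q)>4: print(n,t,len(Q),Q.mean(0).round(4),cv2.minAreaRect(Q[:,:2].astype(np.float32)*1000))
```

```text
side tall tube [ 0.3767 -0.2623] 271 lip [ 0.3771 -0.2629  0.1984] 31 foot [ 0.3822 -0.2573  0.009 ] [0.036 0.046 0.01 ]
side short tube [ 0.4866 -0.1456] 160 lip [ 0.4866 -0.144   0.1477] 26 foot [ 0.4861 -0.1415  0.0087] [0.052 0.057 0.009]
side plate ((536.0475463867188, 171.0459442138672), (280.9506530761719, 165.01382446289062), 81.63777923583984) 0.012571648833589855
side upright 191 [0.5173 0.2514 0.1117] ((494.6481018066406, 179.9764404296875), (242.8853759765625, 67.60082244873047), 74.23272705078125)
side cheek 166 [0.5166 0.2438 0.104 ] ((515.0055541992188, 181.84109497070312), (232.4578857421875, 70.71449279785156), 84.10150909423828)
side handle 41 [0.4822 0.0699 0.1204] ((482.7814636230469, 67.9242172241211), (19.592676162719727, 30.530298233032227), 84.60269165039062)
side post 191 [0.5031 0.1825 0.0813] ((495.440185546875, 182.8643798828125), (238.80885314941406, 68.69744873046875), 73.94595336914062)
top tall tube [ 0.3731 -0.2602] 166 lip [ 0.3732 -0.2609  0.1996] 52 foot [ 0.3749 -0.2577  0.0088] [0.065 0.051 0.01 ]
top short tube [ 0.4826 -0.1402] 87 lip [ 0.4828 -0.1419  0.1503] 39 foot [ 0.4809 -0.142   0.0086] [0.062 0.066 0.009]
top plate ((499.9976806640625, 179.45645141601562), (317.3698425292969, 197.78536987304688), 89.89839172363281) 0.013126581996705688
top upright 235 [0.5176 0.268  0.1129] ((507.5272216796875, 177.42445373535156), (241.02976989746094, 68.94230651855469), 82.64448547363281)
top cheek 136 [0.5147 0.2497 0.105 ] ((508.9647216796875, 174.67031860351562), (235.20497131347656, 66.28462219238281), 83.98511505126953)
top handle 84 [0.4838 0.0966 0.121 ] ((493.233642578125, 177.81985473632812), (236.32382202148438, 58.592430114746094), 74.76239776611328)
top post 206 [0.4951 0.1542 0.0811] ((498.53326416015625, 176.948486328125), (236.76234436035156, 67.46548461914062), 78.37747955322266)
```

Emit:
play_rows(
  increments="0 0 -1 -7 1;0 0 -1 -7 1;0 0 0 -7 1;0 0 0 -7 1;0 0 0 -7 1",
  grip_force=20,
)

```text
clock: 1.12
position: [0.1917, -0.595, 0.247]
ee_rot: [2.809, 1.407, -0.0]
force: [-0.3, -0.2, 0.1]
width: 0.999
gripper_force: 0.0
```

Emit:
play_rows(
  increments="0 0 0 -6.2 1;0 0 0 -6.2 1;0 0 0 -6.2 1;0 0 0 -6.2 1;3 1 0 0 1",
)

```text
clock: 1.53
position: [0.2032, -0.5718, 0.2461]
ee_rot: [2.447, 1.97, -0.006]
force: [-1.1, 0.6, 0.6]
width: 0.999
gripper_force: 0.0
```

Emit:
play_rows(
  increments="3.5 1 0 0 1;3.5 1 0 0 1;3.5 1 0 0 1;3.5 1 0 0 1;3.5 1 0 0 1",
)

```text
clock: 1.95
position: [0.2946, -0.4059, 0.2469]
ee_rot: [2.447, 1.969, -0.0]
force: [0.8, 0.2, 0.0]
width: 1.001
gripper_force: 0.0
```

Emit:
play_rows(
  increments="3 1 0 0 1;3 1 0 0 1;2 1 0 0 1;0 0 0 0 1",
)

```text
clock: 2.28
position: [0.3438, -0.3314, 0.2473]
ee_rot: [2.44, 1.978, 0.003]
force: [-0.4, -0.2, 0.2]
width: 0.999
gripper_force: 0.0
```

```bash
cat >> h.py <<'E'
def to(t,s=None):
    s=s or arm.observe(); M=R.from_rotvec(s["ee_rot"]).as_matrix()
    th=np.degrees(np.arctan2(M[1,0],M[0,0]))
    print("pos",np.round(s["position"],4),"yaw",round(th,2),"tool cm",(M.T@(np.array(t)-s["position"])*100).round(2),"tilt",M[:,2].round(3))
E
python3 - <<'E'
from h import *
to((.375,-.261,.149))
im=vision.get_image("wrist"); save("w1.png",im["frame"])
b=vision.get_image("top")
P,_=pts(b)
for n,i in(("wrist",im),):
    P,_=pts(i); near=np.hypot(*(P[:,:2]-(.375,-.261)).T)<.04
    for lo,hi in((.193,.208),(.05,.18),(.004,.014)):
        Q=P[near&(P[:,2]>lo)&(P[:,2]<hi)]
        if len(Q): print(lo,len(Q),((Q.min(0)+Q.max(0))/2).round(4),np.ptp(Q,axis=0).round(3),np.median(Q,0).round(4))
    print(i["cam_to_world"].round(3).tolist())
# stand plate from top via mask
r=cut_out("stand",b)
for q in r[:2]:
    P,uv=pts(b,q["mask"]); B=P[(P[:,2]>.008)&(P[:,2]<.017)]
    c=np.median(B[:,:2],0); 
    print("plate",q["confidence"],len(B),cv2.minAreaRect(B[:,:2].astype(np.float32)*1000))
    U=P[(P[:,2]>.108)&(P[:,2]<.117)&(P[:,1]>.2)]; print("up",cv2.minAreaRect(U[:,:2].astype(np.float32)*1000))
    H=P[(P[:,2]>.117)&(P[:,1]<.12)]; print("handle",len(H),cv2.minAreaRect(H[:,:2].astype(np.float32)*1000))
E
```

```text
pos [ 0.3438 -0.3314  0.2473] yaw 78.05 tool cm [7.52 1.58 9.84] tilt [ 0.002  0.001 -1.   ]
0.193 885 [ 0.375  -0.2628  0.1973] [0.032 0.032 0.008] [ 0.3767 -0.2622  0.1986]
0.05 717 [ 0.3773 -0.2628  0.1151] [0.021 0.025 0.13 ] [ 0.3844 -0.2622  0.1365]
0.004 575 [ 0.3684 -0.2626  0.0088] [0.039 0.05  0.01 ] [ 0.3699 -0.2628  0.0085]
[[0.978, 0.202, 0.051, 0.358], [-0.208, 0.945, 0.254, -0.263], [0.003, -0.259, 0.966, 0.405], [0.0, 0.0, 0.0, 1.0]]
plate 0.88 1327 ((499.562255859375, 175.93548583984375), (248.3651123046875, 89.6026382446289), 78.89276885986328)
up ((517.7185668945312, 266.7406921386719), (55.26301956176758, 68.21786499023438), 79.35095977783203)
handle 75 ((478.70953369140625, 68.7594985961914), (17.274185180664062, 29.722469329833984), 78.75162506103516)
plate 0.43 14 ((494.2198181152344, 114.96763610839844), (41.84001922607422, 120.38218688964844), 14.44804573059082)
up ((0.0, 0.0), (0.0, 0.0), 0.0)
handle 75 ((478.70953369140625, 68.7594985961914), (17.274185180664062, 29.722469329833984), 78.75162506103516)
```

Emit:
play_rows(
  increments="2.5 0.6 0 -0.9 1;2.5 0.6 0 0 1;1.8 0.3 0 0 1;0.5 0.1 1.5 0 1;0 0 2 0 1",
)

```text
clock: 2.85
position: [0.3723, -0.2679, 0.2127]
ee_rot: [2.429, 1.987, 0.002]
force: [0.9, -1.1, -0.2]
width: 0.997
gripper_force: 0.0
```

Emit:
play_rows(
  increments="0 0 2 0 1;0 0 1.5 0 1;0 0 0 0 1",
)

```text
clock: 3.1
position: [0.3687, -0.2681, 0.1741]
ee_rot: [-2.431, -1.983, 0.003]
force: [0.1, -0.2, -0.5]
width: 1.0
gripper_force: 0.0
```

Run:
```python
from h import *
to((.375,-.2628,.149))
im=vision.get_image("wrist"); save("w2.png",im["frame"])
P,_=pts(im); near=np.hypot(*(P[:,:2]-(.375,-.2628)).T)<.022
Q=P[near&(P[:,2]>.193)&(P[:,2]<.208)]
print(len(Q),((Q.min(0)+Q.max(0))/2).round(4),np.ptp(Q,axis=0).round(3))
```

```text
pos [ 0.3687 -0.2681  0.1741] yaw 78.42 tool cm [0.64 0.52 2.51] tilt [-0.004  0.002 -1.   ]
629 [ 0.375  -0.2579  0.1975] [0.031 0.023 0.009]
```

View pics/w2.png

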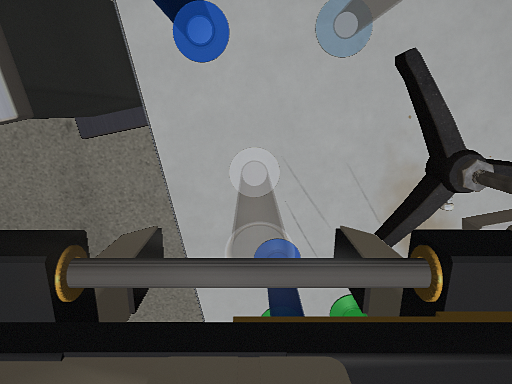

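The wrist view shows the clear tall cylinder with its lip near (262,240), between the open fingers (about 145 to 365). The blue look-alike behind it is clear of the fingers.

Emit:
play_rows(
  increments="0.6 0.5 0 -0.4 1;0 0 1.3 0 1;0 0 1.2 0 1;0 0 0 0 1;0 0 0 0 1",
)

```text
clock: 3.57
position: [0.3776, -0.2628, 0.1525]
ee_rot: [2.424, 1.997, 0.0]
force: [-0.4, -0.3, -0.1]
width: 1.005
gripper_force: 0.0
```

Run:
```python
from h import *
to((.375,-.2628,.149))
```

```text
pos [ 0.3776 -0.2628  0.1525] yaw 78.96 tool cm [-0.05 -0.26  0.35] tilt [ 0. -0. -1.]
```

Emit:
play_rows(
  increments="0 -0.2 0.3 0 0.4;0 0 0 0 0;0 0 0 0 -0.2;0 0 0 0 -0.2;0 0 0 0 -0.2",
  grip_force=18,
)

```text
clock: 3.98
position: [0.3754, -0.2623, 0.1491]
ee_rot: [2.424, 1.997, 0.0]
force: [-0.1, -1.0, 0.4]
width: 0.686
gripper_force: 0.0
```

Emit:
play_rows(
  increments="0 0 0 0 -0.3;0 0 0 0 -0.4;0 0 0 0 -0.5;0 0 0 0 -0.6;0 0 0 0 -1",
)

```text
clock: 4.4
position: [0.3752, -0.2622, 0.1487]
ee_rot: [-2.425, -1.997, 0.0]
force: [-1.0, 0.2, 0.7]
width: 0.337
gripper_force: 18.0
```

Emit:
play_rows(
  increments="0 0 0 0 -1;0 0 0 0 -1;0 0 -0.3 0 -1;0 0 -0.7 0 -1",
)

```text
clock: 4.73
position: [0.3746, -0.2619, 0.1583]
ee_rot: [-2.423, -1.996, 0.001]
force: [0.3, 0.3, -2.1]
width: 0.342
gripper_force: 18.0
```

Emit:
play_rows(
  increments="0 0 -2 0 -1;0 0 -3.5 0 -1;0 0 -3.8 0 -1;0 0 -3.5 0 -1;0 0 -2.5 0 -1",
)

```text
clock: 5.15
position: [0.3757, -0.2621, 0.3156]
ee_rot: [2.422, 1.996, 0.002]
force: [0.9, 0.0, -2.1]
width: 0.33
gripper_force: 18.0
```

Emit:
play_rows(
  increments="1.5 0.1 -0.8 0 -1;2.8 0.3 0 0 -1;3.5 0.3 0 0 -1;3.5 0.3 0 0 -1;3.5 0.3 0 0 -1",
)

```text
clock: 5.57
position: [0.4162, -0.1179, 0.3205]
ee_rot: [2.425, 1.996, 0.0]
force: [0.7, 0.6, -2.0]
width: 0.336
gripper_force: 18.0
```

```bash
cat > st.py <<'E'
from h import *
a=np.radians(78.9); C=np.array([.4996,.1759]); X=np.array([np.cos(a),np.sin(a)]); Y=np.array([-X[1],X[0]])
def S(P): return np.c_[(P[:,:2]-C)@X,(P[:,:2]-C)@Y,P[:,2]]
def prof(n,zlo,zhi,xlo,xhi):
    im=vision.get_image(n); Q=S(pts(im)[0]); Q=Q[(Q[:,0]>xlo)&(Q[:,0]<xhi)&(abs(Q[:,1])<.05)&(Q[:,2]>zlo)&(Q[:,2]<zhi)]
    return Q
E
python3 - <<'E'
from st import *
s=arm.observe(); to((.505,.205,.33))
for n in("top","side"):
    Q=prof(n,.095,.12,.03,.14)
    print(n,len(Q))
    for y in np.arange(-.035,.04,.005):
        q=Q[abs(Q[:,1]-y)<.0025]
        if len(q): print("y %.3f x %.3f..%.3f n%d z %.3f"%(y,q[:,0].min(),q[:,0].max(),len(q),np.median(q[:,2])))
E
```

```text
pos [ 0.4162 -0.1179  0.3205] yaw 78.92 tool cm [33.39  2.51 -0.96] tilt [ 0.001 -0.    -1.   ]
top 383
y -0.035 x 0.102..0.118 n9 z 0.113
y -0.030 x 0.066..0.120 n19 z 0.113
y -0.025 x 0.063..0.119 n28 z 0.111
y -0.020 x 0.065..0.120 n29 z 0.110
y -0.015 x 0.071..0.119 n30 z 0.110
y -0.010 x 0.073..0.120 n31 z 0.109
y -0.005 x 0.080..0.119 n34 z 0.109
y 0.000 x 0.084..0.120 n31 z 0.109
y 0.005 x 0.080..0.122 n31 z 0.108
y 0.010 x 0.074..0.121 n32 z 0.109
y 0.015 x 0.070..0.119 n27 z 0.111
y 0.020 x 0.065..0.122 n27 z 0.110
y 0.025 x 0.063..0.120 n27 z 0.110
y 0.030 x 0.066..0.121 n21 z 0.113
y 0.035 x 0.103..0.117 n7 z 0.112
side 344
y -0.035 x 0.105..0.123 n13 z 0.111
y -0.030 x 0.066..0.122 n26 z 0.107
y -0.025 x 0.066..0.125 n28 z 0.106
y -0.020 x 0.074..0.123 n24 z 0.107
y -0.015 x 0.078..0.121 n24 z 0.108
y -0.010 x 0.079..0.123 n25 z 0.106
y -0.005 x 0.084..0.122 n24 z 0.110
y 0.000 x 0.080..0.123 n23 z 0.108
y 0.005 x 0.079..0.122 n30 z 0.106
y 0.010 x 0.074..0.123 n29 z 0.108
y 0.015 x 0.067..0.121 n26 z 0.105
y 0.020 x 0.062..0.124 n24 z 0.106
y 0.025 x 0.065..0.122 n24 z 0.109
y 0.030 x 0.104..0.123 n17 z 0.107
```

Emit:
play_rows(
  increments="3.5 0.25 0 0 -1;3.8 0.25 0 0 -1;3.8 0.25 0 0 -1;3.8 0.25 0 0 -1;3.8 0.25 0 0 -1",
)

```text
clock: 6.08
position: [0.4644, 0.063, 0.3204]
ee_rot: [2.425, 1.996, 0.0]
force: [0.9, -1.0, -1.0]
width: 0.336
gripper_force: 18.0
```

Emit:
play_rows(
  increments="3.8 0.25 0 0 -1;3.8 0.25 0 0 -1;3.4 0.25 0 0 -1;2.2 0.25 0 0 -1;1.2 0.1 0 0 -1",
)

```text
clock: 6.5
position: [0.5027, 0.2039, 0.3199]
ee_rot: [-2.421, -2.001, -0.001]
force: [0.3, -0.4, -1.6]
width: 0.335
gripper_force: 18.0
```

Run:
```python
from st import *
to((.5077,.2171,.215))
w=vision.get_image("wrist"); save("w3.png",w["frame"])
Q=S(pts(w)[0])
A=Q[(Q[:,2]>.095)&(Q[:,2]<.12)&(Q[:,0]>.03)&(Q[:,0]<.14)&(abs(Q[:,1])<.05)]
for y in np.arange(-.03,.035,.005):
    q=A[abs(A[:,1]-y)<.0025]
    if len(q): print("y %.3f x %.3f..%.3f n%d"%(y,q[:,0].min(),q[:,0].max(),len(q)))
s=vision.get_image("side"); T=S(pts(s)[0]); 
for z in (.19,.21,.23,.25,.27,.29,.31,.33):
    q=T[(abs(T[:,2]-z)<.008)&(abs(T[:,0]-.042)<.05)&(abs(T[:,1])<.05)]
    if len(q): print(z,len(q),q.min(0).round(3),q.max(0).round(3))
save("s3.png",cv2.resize(s["frame"][60:330,150:400],(750,810))[:600])
```

```text
pos [0.5027 0.2039 0.3199] yaw 79.15 tool cm [ 1.37  0.24 10.49] tilt [-0.     0.001 -1.   ]
y -0.030 x 0.062..0.120 n113
y -0.025 x 0.062..0.120 n122
y -0.020 x 0.067..0.120 n143
y -0.015 x 0.072..0.120 n134
y -0.010 x 0.077..0.120 n175
y -0.005 x 0.081..0.120 n153
y 0.000 x 0.081..0.120 n161
y 0.005 x 0.077..0.120 n157
y 0.010 x 0.071..0.120 n156
y 0.015 x 0.066..0.120 n134
y 0.020 x 0.062..0.120 n116
y 0.025 x 0.063..0.120 n115
y 0.030 x 0.101..0.120 n59
0.19 46 [ 0.028 -0.012  0.182] [0.044 0.015 0.197]
0.21 45 [ 0.029 -0.011  0.202] [0.043 0.015 0.218]
0.23 44 [ 0.028 -0.01   0.222] [0.044 0.015 0.238]
0.25 48 [ 0.027 -0.01   0.242] [0.045 0.015 0.258]
0.27 48 [ 0.025 -0.009  0.262] [0.045 0.015 0.278]
0.29 52 [ 0.027 -0.009  0.282] [0.044 0.015 0.298]
0.31 51 [ 0.027 -0.012  0.302] [0.046 0.016 0.317]
0.33 115 [ 0.019 -0.031  0.322] [0.045 0.033 0.338]
```

View pics/w3.png

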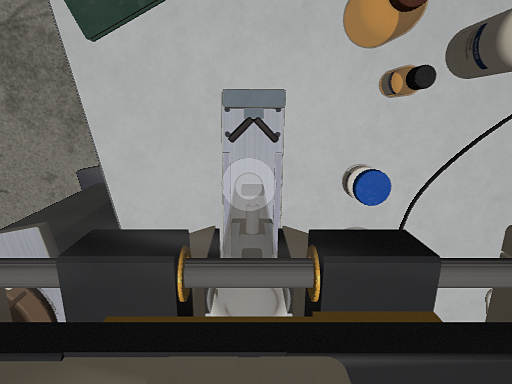

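View pics/s3.png

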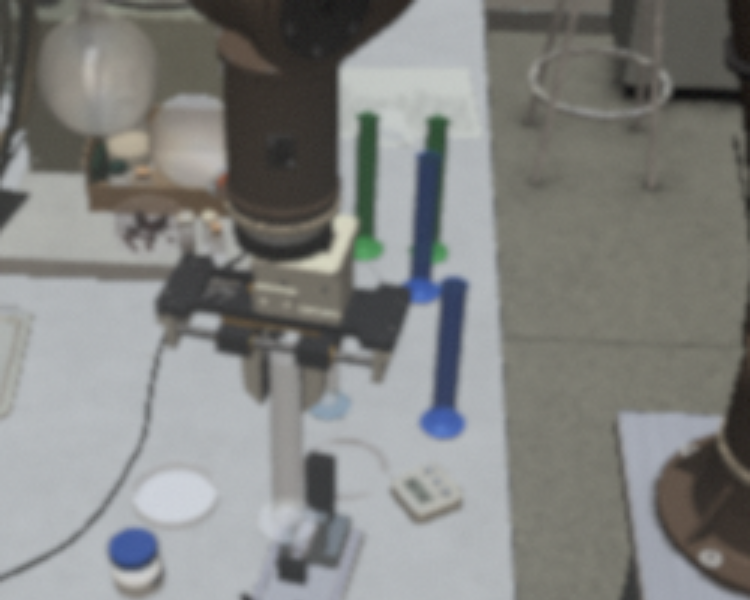

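The gripped tube is upright over the plate. In the wrist view the foot is at (248,185) and the V apex at (255,119), and nothing blocks the way down.

Emit:
play_rows(
  increments="0.8 0.3 0 0.2 -1;0.3 0 2 0 -1;0 0 3.5 0 -1;0 0 3.5 0 -1;0 0 2.5 0 -1",
)

```text
clock: 7.02
position: [0.5076, 0.2085, 0.2024]
ee_rot: [2.43, 1.989, -0.004]
force: [0.3, -0.9, -1.3]
width: 0.334
gripper_force: 18.0
```

Emit:
play_rows(
  increments="0 0 1.5 0 -1;0 0 1 0 -1;0 0 0.5 0 -1;0 0 0 0 -1;0 0 0 0 -1",
)

```text
clock: 7.43
position: [0.5085, 0.211, 0.1757]
ee_rot: [2.429, 1.992, 0.002]
force: [0.5, -0.2, -1.1]
width: 0.337
gripper_force: 18.0
```

```bash
cat >> st.py <<'E'
def where():
    s=arm.observe(); print("stand xyz mm",(S(np.array([s["position"]]))*1000).round(1),"force stand",np.round([s["force"][:2]@X,s["force"][:2]@Y,s["force"][2]],1),"w",round(s["width"],3),s["gripper_force"],"t",s["clock"])
    to((.513,.2446,.16),s)
E
python3 -c "
from st import *
where()"
```

```text
stand xyz mm [[ 36.2  -1.9 175.7]] force stand [-0.1 -0.5 -1.1] w 0.337 18.007004465907812 t 7.4333
pos [0.5085 0.211  0.1757] yaw 78.72 tool cm [ 3.38 -0.21  1.57] tilt [ 0.001  0.    -1.   ]
```

Emit:
play_rows(
  increments="0.2 -0.1 0.5 0 -1;0 0 0.4 0 -1;0 0 0.2 0 -1;0 0 0.1 0 -1;0 0 0 0 -1",
)

```text
clock: 7.85
position: [0.5071, 0.2132, 0.1625]
ee_rot: [2.428, 1.993, -0.001]
force: [0.4, 1.1, -2.0]
width: 0.339
gripper_force: 18.0
```

Emit:
play_rows(
  increments="0 0 0.1 0 -1;0 0 0 0 -1;0 0 0 0 -1",
)

```text
clock: 8.1
position: [0.5073, 0.2133, 0.1618]
ee_rot: [2.428, 1.993, 0.0]
force: [-0.3, 0.1, -1.1]
width: 0.34
gripper_force: 18.0
```

Run:
```python
from st import *
where()
s=vision.get_image("side"); T=S(pts(s)[0])
q=T[(abs(T[:,0]-.038)<.04)&(abs(T[:,1])<.03)&(T[:,2]<.06)]
print(np.sort(q[:,2])[::max(1,len(q)//30)].round(3))
for z in (.08,.1,.12,.14):
    q=T[(abs(T[:,2]-z)<.01)&(abs(T[:,0]-.038)<.03)&(abs(T[:,1])<.025)]
    if len(q): print(z,len(q),q.min(0).round(3),q.max(0).round(3))
save("s4.png",cv2.resize(s["frame"][170:320,170:330],(640,600),interpolation=cv2.INTER_CUBIC))
```

```text
stand xyz mm [[ 38.2  -0.3 161.8]] force stand [ 0.   0.3 -1.1] w 0.34 18.007117565721273 t 8.1
pos [0.5073 0.2133 0.1618] yaw 78.76 tool cm [ 3.18 -0.05  0.18] tilt [ 0.  0. -1.]
[0.007 0.008 0.008 0.009 0.01  0.01  0.01  0.011 0.011 0.011 0.011 0.011
 0.012 0.012 0.012 0.012 0.012 0.013 0.013 0.013 0.013 0.013 0.014 0.014
 0.014 0.014 0.015 0.015 0.016 0.016 0.016 0.017 0.017 0.018 0.019 0.02
 0.041 0.051 0.056 0.058]
0.08 41 [ 0.04  -0.014  0.071] [0.067 0.025 0.089]
0.1 57 [ 0.036 -0.013  0.091] [0.067 0.024 0.11 ]
0.12 42 [ 0.037 -0.012  0.11 ] [0.054 0.012 0.129]
0.14 53 [ 0.036 -0.011  0.13 ] [0.055 0.012 0.15 ]
```

View pics/s4.png

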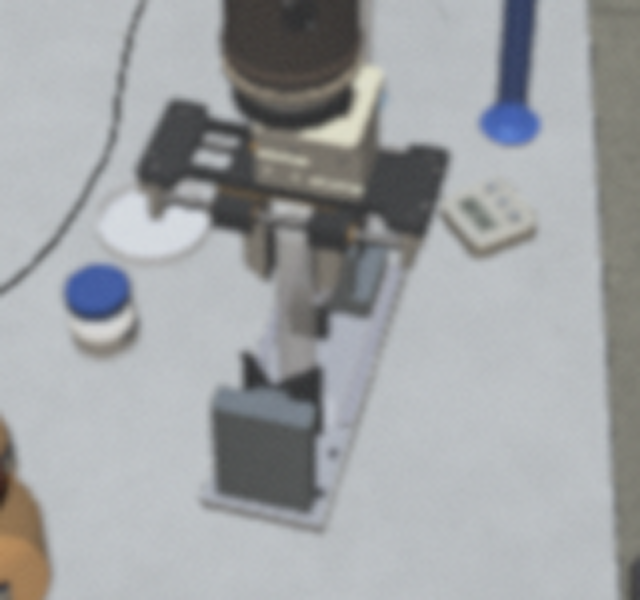

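The tube stands in front of the V, about 1 mm above the plate, so I'll slide it in level and slowly.

Emit:
play_rows(
  increments="0.7 0 0 0 -1;0.7 0 0 0 -1;0.6 0 0 0 -1;0.3 0 0 0 -1;0 0 0 0 -1",
)

```text
clock: 8.57
position: [0.5117, 0.2371, 0.1618]
ee_rot: [-2.427, -1.995, -0.001]
force: [0.1, -0.7, -1.4]
width: 0.335
gripper_force: 18.0
```

Emit:
play_rows(
  increments="0.2 0 0 0 -1;0.1 0 0 0 -1;0.1 0 0 0 -1;0 0 0 0 -1;0 0 0 0 -1",
)

```text
clock: 8.98
position: [0.5125, 0.2392, 0.1616]
ee_rot: [2.428, 1.992, -0.001]
force: [-0.1, -3.0, -1.2]
width: 0.334
gripper_force: 18.0
```

```bash
python3 -c "
from st import *
where()"
```

```text
stand xyz mm [[ 64.6  -0.5 161.6]] force stand [-3.  -0.4 -1.2] w 0.334 18.011156134307384 t 8.9833
pos [0.5125 0.2392 0.1616] yaw 78.73 tool cm [ 0.54 -0.06  0.16] tilt [-0.    -0.001 -1.   ]
```

Emit:
play_rows(
  increments="0.1 0 0 0 -1;0 0 0 0 -1;0 0 0 0 -1",
)

```text
clock: 9.23
position: [0.5127, 0.2406, 0.1617]
ee_rot: [2.428, 1.993, -0.0]
force: [-0.3, -2.5, -1.9]
width: 0.335
gripper_force: 18.0
```

Run:
```python
from st import *
where()
for n in("side","top"):
    T=S(pts(vision.get_image(n))[0])
    for z in (.095,.12,.14,.155):
        q=T[(abs(T[:,2]-z)<.008)&(abs(T[:,0]-.06)<.028)&(abs(T[:,1])<.017)&(T[:,0]<.082)]
        if len(q): print(n,z,len(q),q.min(0).round(3),q.max(0).round(3))
```

```text
stand xyz mm [[ 66.   -0.4 161.7]] force stand [-2.5 -0.2 -1.9] w 0.335 18.012098260223866 t 9.2333
pos [0.5127 0.2406 0.1617] yaw 78.75 tool cm [ 0.4  -0.05  0.17] tilt [ 0. -0. -1.]
side 0.095 31 [ 0.059 -0.016  0.088] [0.081 0.017 0.103]
side 0.12 37 [ 0.066 -0.013  0.113] [0.079 0.011 0.128]
side 0.14 38 [ 0.067 -0.012  0.132] [0.08  0.012 0.148]
side 0.155 34 [ 0.07  -0.011  0.147] [0.081 0.012 0.162]
```

Emit:
play_rows(
  increments="0 0 0.1 0 -1;0 0 0 0 -1;0 0 0 0 -1",
)

```text
clock: 9.58
position: [0.5132, 0.241, 0.1614]
ee_rot: [2.428, 1.993, 0.002]
force: [0.8, -2.5, 5.0]
width: 0.334
gripper_force: 18.0
```

Emit:
play_rows(
  increments="0 0 0.1 0 -1;0 0 0 0 -1;0 0 0 0 -1",
)

```text
clock: 9.83
position: [0.5137, 0.2414, 0.1613]
ee_rot: [2.428, 1.992, 0.004]
force: [-0.3, -4.5, 11.3]
width: 0.342
gripper_force: 17.9
```

Emit:
play_rows(
  increments="0 0 -0.15 0 -1;0 0 0 0 -1;0 0 0 0 -0.2;0 0 0 0 0;0 0 0 0 0.3",
)

```text
clock: 10.25
position: [0.5123, 0.2413, 0.161]
ee_rot: [-2.427, -1.993, 0.0]
force: [0.5, -0.4, -0.0]
width: 0.494
gripper_force: 0.0
```

Run:
```python
from st import *
where()
T=S(pts(vision.get_image("side"))[0])
for z in (.12,.14,.16,.18,.195,.21):
        q=T[(abs(T[:,2]-z)<.008)&(abs(T[:,0]-.06)<.035)&(abs(T[:,1])<.02)&(T[:,0]<.09)]
        if len(q): print(z,len(q),q.min(0).round(3),q.max(0).round(3))
w=vision.get_image("wrist"); Q=S(pts(w)[0]); q=Q[(Q[:,2]>.2)&(Q[:,2]<.22)&(abs(Q[:,0]-.066)<.025)&(abs(Q[:,1])<.025)]
if len(q): print("lip",len(q),q.min(0).round(4),q.max(0).round(4))
save("w5.png",w["frame"])
```

```text
stand xyz mm [[6.66e+01 1.00e-01 1.61e+02]] force stand [-0.3 -0.5 -0. ] w 0.494 0.0 t 10.25
pos [0.5123 0.2413 0.161 ] yaw 78.79 tool cm [0.34 0.   0.1 ] tilt [-0.001  0.001 -1.   ]
0.12 39 [ 0.062 -0.014  0.112] [0.079 0.011 0.128]
0.14 40 [ 0.063 -0.014  0.132] [0.076 0.011 0.148]
0.16 40 [ 0.063 -0.013  0.152] [0.076 0.011 0.168]
0.18 41 [ 0.05  -0.016  0.173] [0.077 0.011 0.187]
0.195 52 [ 0.048 -0.015  0.187] [0.078 0.011 0.202]
0.21 51 [ 0.046 -0.018  0.202] [0.078 0.013 0.212]
lip 1357 [ 0.0518 -0.025   0.2   ] [0.0792 0.025  0.2143]
```

Emit:
play_rows(
  increments="0 0 0 0 0.6;0 0 0 0 1;0 0 -1 0 1;0 0 -2.5 0 1;0 0 -3.5 0 1",
)

```text
clock: 10.77
position: [0.5113, 0.2398, 0.2304]
ee_rot: [-2.427, -1.993, 0.007]
force: [1.4, 0.9, 0.7]
width: 0.947
gripper_force: 0.0
```

Emit:
play_rows(
  increments="0 0 -2.5 0 1;-2 0 0 0 1;-3.5 0 0 0 1;-4 0 0 0 1;-4 0 0 0 1",
)

```text
clock: 11.18
position: [0.4858, 0.1078, 0.257]
ee_rot: [2.426, 1.995, 0.001]
force: [0.8, -0.5, 0.6]
width: 1.0
gripper_force: 0.0
```

Emit:
play_rows(
  increments="-2.8 0.1 0 0 1;-1.4 0.1 0 0 1;0 0 0 0 1;0 0 0 0 1",
)

```text
clock: 11.52
position: [0.4803, 0.0663, 0.257]
ee_rot: [2.43, 1.99, 0.001]
force: [0.7, -0.2, 0.2]
width: 1.0
gripper_force: 0.0
```

Run:
```python
from st import *
where()
w=vision.get_image("wrist"); save("w6.png",w["frame"]); Q=S(pts(w)[0])
def b(t,m):
    q=Q[m]; print(t,len(q),*( (np.percentile(q,2,0).round(4),np.percentile(q,98,0).round(4)) if len(q) else ()))
ny=abs(Q[:,1])<.04
b("handle",(Q[:,2]>.115)&(Q[:,2]<.128)&(abs(Q[:,0]+.109)<.03)&ny)
b("post",(Q[:,2]>.075)&(Q[:,2]<.088)&(abs(Q[:,0]+.08)<.02)&ny)
b("pad",(Q[:,2]>.06)&(Q[:,2]<.09)&(abs(Q[:,0])<.02)&ny)
b("lip",(Q[:,2]>.205)&(Q[:,2]<.22)&(abs(Q[:,0]-.066)<.03)&ny)
b("tube",(Q[:,2]>.12)&(Q[:,2]<.19)&(abs(Q[:,0]-.066)<.03)&ny)
b("tube80",(Q[:,2]>.06)&(Q[:,2]<.09)&(abs(Q[:,0]-.055)<.02)&(abs(Q[:,1])<.006))
```

```text
stand xyz mm [[-111.2   -2.2  257. ]] force stand [-0.  -0.7  0.2] w 1.0 0.0 t 11.5167
pos [0.4803 0.0663 0.257 ] yaw 78.65 tool cm [18.12 -0.31  9.7 ] tilt [ 0.001 -0.    -1.   ]
handle 540 [-0.1175 -0.0171  0.117 ] [-0.1015  0.0114  0.1222]
post 463 [-0.0751 -0.0197  0.0776] [-0.0609  0.0144  0.082 ]
pad 464 [-0.0183 -0.0166  0.0682] [0.0014 0.0105 0.0861]
lip 0
tube 34 [ 0.0436 -0.0063  0.1203] [0.0452 0.0049 0.1262]
tube80 108 [ 0.0442 -0.0057  0.0608] [0.0462 0.0057 0.0893]
```

View pics/w6.png

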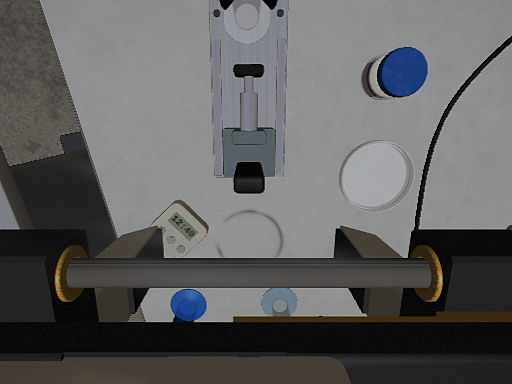

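Wrist view: jaw handle at (249,178), pad at (248,70), and the cylinder's foot at (247,15) in front of the V. I'll descend onto the handle, gripping across it.

Emit:
play_rows(
  increments="0.15 0.1 2.5 -0.2 1;0 0 3.5 0 1;0 0 3.5 0 1;0 0 3.5 0 1;0 0 2.4 0 1",
)

```text
clock: 11.98
position: [0.4804, 0.0699, 0.0998]
ee_rot: [-2.421, -1.999, 0.001]
force: [-0.4, -0.2, 0.1]
width: 1.001
gripper_force: 0.0
```

Emit:
play_rows(
  increments="0 0 1.4 0 1;0 0 0.6 0 1;0 0 0 0 0.3;0 0 0 0 -0.1;0 0 0 0 -0.2",
  grip_force=30,
)

```text
clock: 12.4
position: [0.4823, 0.0689, 0.0834]
ee_rot: [2.424, 1.998, 0.003]
force: [-0.1, -0.3, -0.4]
width: 0.831
gripper_force: 0.0
```

Emit:
play_rows(
  increments="0 0 0 0 -0.3;0 0 0 0 -0.4;0 0 0 0 -0.6;0 0 0 0 -1;0 0 0 0 -1",
)

```text
clock: 12.82
position: [0.4815, 0.0679, 0.0824]
ee_rot: [2.425, 1.997, 0.0]
force: [-0.2, 0.3, -0.1]
width: 0.471
gripper_force: 0.0
```

```bash
python3 -c "
from st import *
where()"
```

```text
stand xyz mm [[-109.4   -3.1   82.4]] force stand [ 0.2  0.3 -0.1] w 0.471 0.0 t 12.8167
pos [0.4815 0.0679 0.0824] yaw 78.94 tool cm [17.94 -0.3  -7.76] tilt [ 0. -0. -1.]
```

Emit:
play_rows(
  increments="0 0 0 0 -1;0 0 0 0 -1;0 0 0 0 -1;0.2 0 0 0 -1;0.4 0 0 0 -1",
)

```text
clock: 13.23
position: [0.4817, 0.071, 0.0822]
ee_rot: [2.425, 1.994, -0.007]
force: [-4.5, -11.7, 10.9]
width: 0.323
gripper_force: 30.0
```

Emit:
play_rows(
  increments="0.6 0 0 0 -1;0.6 0 0 0 -1;0.6 0 0 0 -1;0.5 0 0 0 -1;0 0 0 0 -1",
)

```text
clock: 13.65
position: [0.4865, 0.0949, 0.0822]
ee_rot: [2.424, 1.995, -0.005]
force: [-3.7, -5.6, 8.5]
width: 0.327
gripper_force: 30.0
```

```bash
cat > m.py <<'E'
from st import *
where()
def b(Q,t,m):
    q=Q[m]; print(t,len(q),*( (np.percentile(q,2,0).round(4),np.percentile(q,98,0).round(4)) if len(q)>3 else ()))
s=arm.observe(); hx=S(np.array([s["position"]]))[0,0]
for n in("wrist","side","top"):
    im=vision.get_image(n); Q=S(pts(im)[0]); c=abs(Q[:,1]+.002)<.012
    b(Q,n+" pad",(Q[:,2]>.075)&(Q[:,2]<.09)&(Q[:,0]>hx+.085)&(Q[:,0]<hx+.125)&c)
    b(Q,n+" tube",(Q[:,2]>.11)&(Q[:,2]<.16)&(Q[:,0]>.035)&(Q[:,0]<.085)&c)
    b(Q,n+" lip",(Q[:,2]>.2)&(Q[:,2]<.22)&(Q[:,0]>.03)&(Q[:,0]<.1)&(abs(Q[:,1])<.025))
    save("m_%s_%d.png"%(n,int(s["clock"]*100)),im["frame"])
E
python3 m.py
```

```text
stand xyz mm [[-82.   -2.7  82.2]] force stand [-6.2  2.5  8.5] w 0.327 29.99991863965988 t 13.65
pos [0.4865 0.0949 0.0822] yaw 78.91 tool cm [15.17 -0.28 -7.83] tilt [-0.001 -0.003 -1.   ]
wrist pad 1515 [ 0.0133 -0.0135  0.0754] [0.0283 0.0095 0.0861]
wrist tube 0
wrist lip 0
side pad 11 [ 0.0039 -0.0043  0.0757] [0.0303 0.0085 0.0872]
side tube 108 [ 0.0635 -0.0135  0.1103] [0.0747 0.0098 0.1573]
side lip 75 [ 0.0444 -0.0169  0.2001] [0.0758 0.012  0.2137]
top pad 0
top tube 41 [ 0.0463 -0.0088  0.116 ] [0.0737 0.0092 0.159 ]
top lip 72 [ 0.0463 -0.0143  0.2015] [0.0753 0.0146 0.216 ]
```

Emit:
play_rows(
  increments="0.4 0 0 0 -1;0.4 0 0 0 -1;0.3 0 0 0 -1;0.2 0 0 0 -1;0 0 0 0 -1",
)

```text
clock: 14.22
position: [0.4889, 0.107, 0.0822]
ee_rot: [2.425, 1.994, -0.006]
force: [-5.5, -8.3, 9.2]
width: 0.326
gripper_force: 30.0
```

Emit:
play_rows(
  increments="0.2 0 0 0 -1;0.2 0 0 0 -1;0.2 0 0 0 -1;0 0 0 0 -1;0 0 0 0 -1",
)

```text
clock: 14.63
position: [0.4899, 0.1125, 0.0822]
ee_rot: [2.425, 1.994, -0.006]
force: [-4.4, -8.6, 10.3]
width: 0.325
gripper_force: 30.0
```

```bash
python3 m.py
```

```text
stand xyz mm [[-64.1  -2.7  82.2]] force stand [-9.3  2.7 10.3] w 0.325 30.001001358032227 t 14.6333
pos [0.4899 0.1125 0.0822] yaw 78.87 tool cm [13.37 -0.29 -7.84] tilt [-0.002 -0.004 -1.   ]
wrist pad 1969 [ 0.0353 -0.0134  0.0754] [0.0505 0.0094 0.0887]
wrist tube 0
wrist lip 0
side pad 7 [0.0406 0.0064 0.0798] [0.048  0.0099 0.0887]
side tube 112 [ 0.0634 -0.0132  0.1113] [0.078  0.0099 0.1595]
side lip 84 [ 0.0478 -0.0172  0.2001] [0.0798 0.0114 0.214 ]
top pad 0
top tube 9 [ 0.075  -0.0032  0.1397] [0.0778 0.0047 0.1561]
top lip 43 [ 0.0541 -0.0091  0.2026] [0.0794 0.0154 0.2182]
```

Emit:
play_rows(
  increments="0.2 0 0 0 -1;0.2 0 0 0 -1;0 0 0 0 -1;0 0 0 0 -1",
)

```text
clock: 15.12
position: [0.4907, 0.1162, 0.0823]
ee_rot: [2.425, 1.994, -0.006]
force: [-3.8, -9.9, 10.8]
width: 0.328
gripper_force: 30.0
```

```bash
python3 m.py
python3 - <<'E'
import cv2,glob
f=sorted(glob.glob("pics/m_wrist_*"))[-1]; i=cv2.imread(f); cv2.imwrite("pics/v7.png",cv2.resize(i[0:260,120:400],(646,600),interpolation=cv2.INTER_CUBIC))
E
```

```text
stand xyz mm [[-60.3  -2.8  82.3]] force stand [-10.4   1.9  10.8] w 0.328 30.001577138900757 t 15.1167
pos [0.4907 0.1162 0.0823] yaw 78.86 tool cm [12.99 -0.3  -7.83] tilt [-0.002 -0.004 -1.   ]
wrist pad 1933 [ 0.038  -0.0135  0.0753] [0.0544 0.0094 0.0887]
wrist tube 0
wrist lip 0
side pad 4 [0.0418 0.0063 0.0813] [0.0498 0.0092 0.0857]
side tube 110 [ 0.0665 -0.0127  0.112 ] [0.0804 0.0091 0.1575]
side lip 80 [ 0.0481 -0.02    0.2006] [0.0791 0.0099 0.2139]
top pad 0
top tube 5 [ 0.0781 -0.0006  0.1126] [0.0842 0.0064 0.1578]
top lip 38 [ 0.0568 -0.0069  0.2008] [0.0799 0.0134 0.2165]
```

View pics/v7.png

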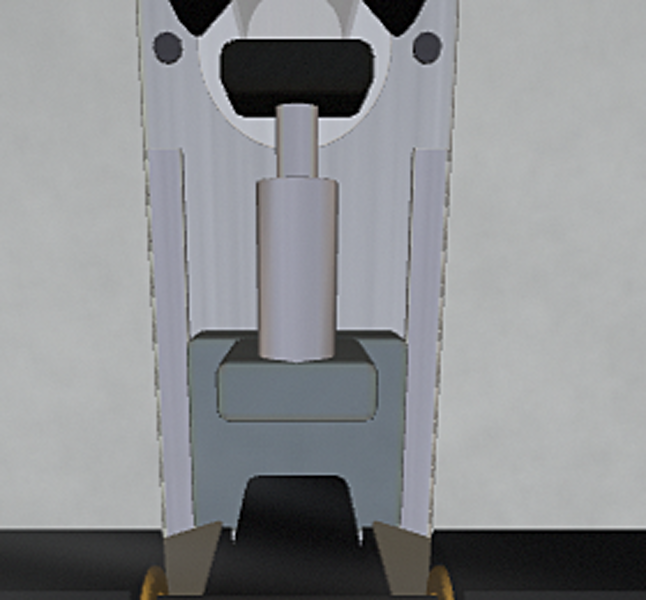

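In the wrist view the pad spans (220–375, 40–115) in the crop, with bare stem from 105 to 178. The camera is fixed relative to the handle, so a shift of the pad between frames gives its compression directly.

```bash
cat > k.py <<'E'
import cv2,glob,numpy as np
for f in sorted(glob.glob("pics/m_wrist_*")):
    g=cv2.imread(f,0)[:, 244:253].mean(1); d=np.diff(g)
    r=[(i,round(d[i])) for i in range(5,170) if abs(d[i])>12]
    print(f,r)
E
python3 k.py
```

```text
pics/m_wrist_1365.png [(10, -18), (11, 13), (12, -18), (13, -145), (14, 19), (40, 28), (41, 142), (42, -17), (75, -39), (76, 44), (155, -20), (156, -60), (157, 39)]
pics/m_wrist_1463.png [(15, 18), (16, -161), (17, -20), (44, 160), (75, -40), (76, 42), (155, -18), (156, -64), (157, 41)]
pics/m_wrist_1511.png [(15, 22), (16, -205), (17, 23), (43, 22), (44, 149), (45, -18), (75, -39), (76, 42), (155, -17), (156, -61), (157, 37)]
```

Emit:
play_rows(
  increments="0.2 0 0 0 -1;0.2 0 0 0 -1;0 0 0 0 -1;0 0 0 0 -1",
)

```text
clock: 15.6
position: [0.4914, 0.1198, 0.0822]
ee_rot: [2.425, 1.993, -0.007]
force: [-4.5, -10.6, 11.1]
width: 0.325
gripper_force: 30.0
```

```bash
python3 m.py; python3 k.py|tail -1
```

```text
stand xyz mm [[-56.6  -2.7  82.2]] force stand [-11.3   2.4  11.1] w 0.325 30.002304017543793 t 15.6
pos [0.4914 0.1198 0.0822] yaw 78.85 tool cm [12.62 -0.3  -7.84] tilt [-0.002 -0.005 -1.   ]
wrist pad 1840 [ 0.0394 -0.0135  0.0753] [0.0551 0.0095 0.0889]
wrist tube 122 [ 0.0497 -0.0075  0.1102] [0.0512 0.0026 0.1155]
wrist lip 0
side pad 4 [0.0415 0.0065 0.0804] [0.0489 0.0089 0.0859]
side tube 110 [ 0.0668 -0.012   0.1105] [0.0801 0.0088 0.1583]
side lip 78 [ 0.0492 -0.0198  0.2006] [0.0811 0.0098 0.2136]
top pad 0
top tube 1
top lip 27 [ 0.0599 -0.005   0.203 ] [0.0808 0.0134 0.217 ]
pics/m_wrist_1560.png [(24, -41), (25, -147), (26, 23), (51, 22), (52, 150), (53, -18), (75, -39), (76, 43), (155, -18), (156, -61), (157, 38)]
```

Emit:
play_rows(
  increments="0.2 0 0 0 -1;0.1 0 0 0 -1;0 0 0 0 -1;0 0 0 0 -1",
)

```text
clock: 16.08
position: [0.4919, 0.1222, 0.0822]
ee_rot: [2.425, 1.993, -0.008]
force: [-5.2, -13.6, 14.3]
width: 0.322
gripper_force: 30.0
```

```bash
python3 m.py; python3 k.py|tail -1
```

```text
stand xyz mm [[-54.2  -2.7  82.2]] force stand [-14.3   2.4  14.3] w 0.322 30.004075169563293 t 16.0833
pos [0.4919 0.1222 0.0822] yaw 78.83 tool cm [12.37 -0.31 -7.85] tilt [-0.002 -0.006 -1.   ]
wrist pad 1809 [ 0.0395 -0.0134  0.0754] [0.055  0.0095 0.0887]
wrist tube 451 [ 0.0498 -0.0103  0.1103] [0.0529 0.0055 0.1231]
wrist lip 0
side pad 4 [0.0394 0.0056 0.0798] [0.0481 0.0097 0.0856]
side tube 112 [ 0.0662 -0.0118  0.1107] [0.0808 0.0091 0.1588]
side lip 82 [ 0.049  -0.02    0.2002] [0.0802 0.0091 0.2137]
top pad 0
top tube 0
top lip 25 [ 0.0608 -0.0026  0.202 ] [0.0811 0.0134 0.2158]
pics/m_wrist_1608.png [(5, 17), (29, 14), (30, -102), (31, -84), (32, 14), (57, 165), (75, -38), (76, 42), (155, -17), (156, -62), (157, 39)]
```

Emit:
play_rows(
  increments="-0.1 0 0 0 -1;0 0 0 0 -0.2;0 0 0 0 0.2;0 0 0 0 0.6;0 0 0 0 1",
)

```text
clock: 16.65
position: [0.4926, 0.1254, 0.0822]
ee_rot: [-2.424, -1.998, -0.001]
force: [0.3, -0.0, -0.5]
width: 0.567
gripper_force: 0.0
```

```bash
python3 m.py; python3 k.py|tail -1
```

```text
stand xyz mm [[-50.9  -2.9  82.2]] force stand [ 0.  -0.3 -0.5] w 0.567 0.0 t 16.65
pos [0.4926 0.1254 0.0822] yaw 78.99 tool cm [12.09 -0.28 -7.78] tilt [ 0.  0. -1.]
wrist pad 1662 [ 0.0396 -0.0134  0.0761] [0.0549 0.0094 0.0887]
wrist tube 1056 [ 0.0499 -0.0124  0.1107] [0.0549 0.0075 0.1333]
wrist lip 0
side pad 6 [0.0362 0.002  0.0774] [0.048  0.0099 0.0847]
side tube 114 [ 0.0677 -0.013   0.1112] [0.0812 0.0092 0.1589]
side lip 84 [ 0.0493 -0.0195  0.2009] [0.0807 0.0094 0.2141]
top pad 0
top tube 1
top lip 22 [ 0.064  -0.0023  0.2032] [0.0808 0.0136 0.2155]
pics/m_wrist_1664.png [(11, 24), (12, 17), (38, -38), (39, -142), (40, 21), (64, 77), (65, 82), (83, -16), (84, 20), (162, -74), (163, 14), (164, 14)]
```

Emit:
play_rows(
  increments="0 0 0 0 1;0 0 0 0 1;0 0 0 0 1;0 0 0 0 1;0 0 -0.5 0 1",
)

```text
clock: 17.22
position: [0.492, 0.1247, 0.0867]
ee_rot: [-2.424, -1.997, 0.002]
force: [-0.0, -0.2, -0.2]
width: 0.996
gripper_force: 0.0
```

Emit:
play_rows(
  increments="0 0 -2 0 1;0 0 -3.5 0 1;0 0 -4 0 1;0 0 -3.5 0 1;-3 0 -2 0 1",
)

```text
clock: 17.63
position: [0.4882, 0.1017, 0.2421]
ee_rot: [-2.418, -2.006, -0.013]
force: [1.3, -0.3, 1.1]
width: 1.0
gripper_force: 0.0
```

Emit:
play_rows(
  increments="-3 0 0 0 1;-3 0 0 0 1;-2 0 0 0 1;0 0 0 0 1;0 0 0 0 1",
)

```text
clock: 18.05
position: [0.4713, 0.0159, 0.2376]
ee_rot: [2.427, 1.994, -0.0]
force: [0.1, -0.0, -0.2]
width: 1.0
gripper_force: 0.0
```

Run:
```python
from st import *
where()
a=vision.get_image("side");w=vision.get_image("wrist")
save("f.png",np.hstack([cv2.resize(w["frame"][0:250,140:400],(400,385)),cv2.resize(a["frame"][130:330,150:350],(385,385))]))
Q=S(pts(w)[0]); c=abs(Q[:,1]+.002)<.012
for t,l,h,x0,x1 in(("handle",.115,.126,-.08,-.03),("pad",.078,.088,.03,.056)):
    q=Q[(Q[:,2]>l)&(Q[:,2]<h)&(Q[:,0]>x0)&(Q[:,0]<x1)&c]; print(t,len(q),np.percentile(q,2,0).round(4),np.percentile(q,98,0).round(4))
```

```text
stand xyz mm [[-162.5   -3.   237.6]] force stand [-0.  -0.1 -0.2] w 1.0 0.0 t 18.05
pos [0.4713 0.0159 0.2376] yaw 78.81 tool cm [23.25 -0.35  7.75] tilt [ 0. -0. -1.]
handle 713 [-0.0639 -0.0139  0.1173] [-0.0466  0.0093  0.1223]Traceback (most recent call last):
  File "<stdin>", line 7, in <module>
    return _quantile_unchecked(
        a, q, axis, out, overwrite_input, method, keepdims, weights)
    return _ureduce(a,
                    func=_quantile_ureduce_func,
    ...<5 lines>...
                    overwrite_input=overwrite_input,
                    method=method)
    r = func(a, **kwargs)
    result = _quantile(arr,
                       quantiles=q,
    ...<2 lines>...
                       out=out,
                       weights=wgt)
    slices_having_nans = np.isnan(arr[-1, ...])
                                  ~~~^^^^^^^^^
IndexError: index -1 is out of bounds for axis 0 with size 0
```

View pics/f.png

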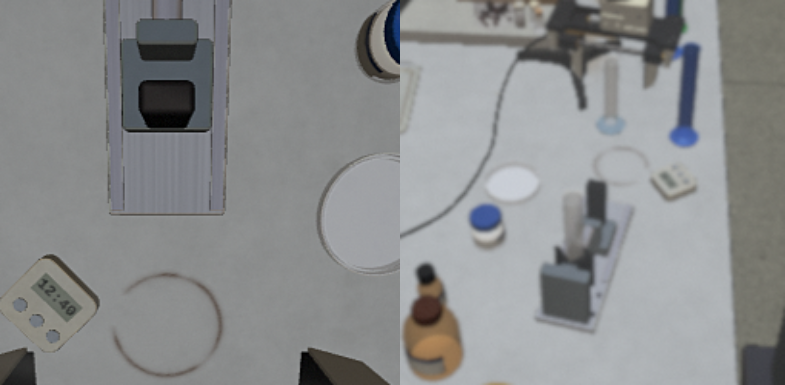

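In the side view the tall cylinder stands upright in the V at (573,225), the jaw handle is up behind it, and the short cylinder is untouched. The arm is clear.

```bash
python3 -c "
from cell import job
print(job.sign_off())"
```

```text
the job is handed in; nothing more can be done
None
```

The tall cylinder stands upright in the V with the pad pushed back about 7.5 mm by camera measurement. The short cylinder is untouched, the arm is clear, and the job was handed in at about 18 s.

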